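Unlock the medicine box and hold the key turned

ROBOT

A 7-joint arm with a two-finger parallel gripper is mounted at the origin on a cart in front of the work surface, level with it; the furniture and walls round the work are solid. World frame = base frame: x ahead of the robot, y to its left, z up, the work surface at z = 0. Lengths are in m, angles in rad, forces in N, time in s.
With the tool pointing down it reaches from about 0.4 to 0.85 m from the base axis. Payload 10.4 kg.
Tool frame: the origin (TCP) lies at the very end of the fingers, on their centre line; the grasp point (between the pads) lies 19 mm behind it; z points along the fingers, y is the line along which they close (so a half turn about z gives the same grasp; the last joint's range is limited). The gripper opens to 87 mm and grips with 3 to 60 N. Pads are 19 mm wide; open, the fingers measure 117 mm over their backs; the gripper's body (75 mm by 190 mm) begins 51 mm behind the grasp point.
Start: joints at [1.296, 0.332, -0.065, 1.46, 0.022, 1.35, -0.088], TCP at [0.156, -0.605, 0.223] pointing down, gripper open.
Joint ranges: [-2.6, 2.6], [-0.5, 2.12], [-1.47, 1.34], [0.16, 2.42], [-1.27, 4.41], [0.06, 2.06], [-2.6, 2.6]. Speed limits (rad/s): [2.22, 2.22, 2.79, 2.79, 3.14, 3.14, 3.14].

INTERFACE

Orientations are given as a unit quaternion [x, y, z, w].
In Python, from bench import * gives the robot as it stands.
- The arm moves only by the tool step_arm, never from a script. Its arguments are lists of equal length, an entry for each row: "delta_pos": the shift along the world's x, y, z in units of 25 mm (1.0 is 25 mm), a list of three; "turn": the turn about the world's z in units of 0.12 rad (1.0 is 0.12 rad). In form: {"delta_pos": [[tx, ty, tz], ...], "turn": [turn, ...]}. A call has 1 to 12 rows; each row shifts and turns the commanded pose from where the row before left it; what a row does not reach is not made up. A row lasts 1/10 s, in which the tool goes at most 50 mm and 8.59 degrees, less where a joint would pass 70% of its speed; a pose out of reach is approached as far as the arm can. A call with a number of a shift or a turn outside -1 to 1 is refused whole. A call with a gripper value outside its range is refused whole. "grip" is the closure, from 0 (fully open) to 1 (shut), set as the call begins (left out, the last holds). The fingers move at their own pace and stop on an object; "newtons" is the grip in N (left out, the last holds). Time passes only in rows, so rows that do not move let the fingers close. It gives the time, the measured TCP pose, the force, the opening and the grip force at its end, in the units of the state.
- read_state(): the state, without advancing time (a new reading comes with each control period).
- camera(name): name is "scene" or "side" or "wrist"; returns a dict with "image" (420x560x3 uint8, red, green, blue), "z_map" (420x560 float32, m along the optical axis (not along the pixel's ray), 0 where there is no reading), "mtx" (3x3 intrinsics, pixels), "dist" ([k1, k2, p1, p2, k3] as OpenCV has them; the pictures are not rectified), "view" (4x4, takes a point from world to camera coordinates). Camera axes: x right, y up, looking along -z (the intrinsics and any distortion apply to the point x, -y, -z); pixel columns grow to the right and rows downward; lengths in m; the calibration is good to about 2 mm. A picture is of the moment at which its call begins.
- close_job(): hands the job in; it is judged then, once.
The state is a dict: "time": time; "joint_positions": joint angles; "joint_vel": joint speeds; "joint_torque": joint torques, N m; "ee_pos": TCP position; "eef_rot": TCP orientation; "ft_force": force on the tool from outside, world axes, zero at the start; "torque": the same for the moment, N m; "width": finger opening in m; "grip_force": force on a finger pad.
Only numpy, scipy, OpenCV 4.12 (cv2) and the standard library are available. Lean on these libraries where they do the work, as an engineer would, in place of code of your own. Each camera call takes 0.05 s, during which the arm holds its last target. There are 200 camera calls.

TASK

Take the key out of its wooden stand, turn it so that its bit lines up with the keyhole of the white lock box, push it fully home past the sticky pins (wiggle it a little if it catches), and turn it clockwise a quarter turn to its stop, so that the bolt is drawn back. The lock springs back by itself, so finish while still gripping the key and holding it turned; leave the tea light, match box and dark cup where they are.

Things in the scene. Friction and masses are not known exactly. Their poses are not given: they have to be found in the camera images.
- key_head (a point): Centre of the head of the loose steel key (60 g), upright in its stand. Key axes: z up along the shank, -x to the side of the bit. Head: flat disc on edge, 32 mm across in x and z, 9 mm thick in y (grip across y from above); a 10 x 6 x 7 mm nose on its rim at -x shows the bit's side from above.
- key_seat (a point): Centre of the underside of the key's collar (18 mm wide, 3 mm thick), 25 mm below the head's centre; it rests on the stand, later on the lock. Below it: round shank 7 mm thick, conical tip ending 32 mm down; flag-shaped bit 4 mm thick (y) reaching 12 mm from the axis to -x, 16 to 26 mm down, lower half tapered. Lift straight up by 35 mm to leave the stand.
- key_stand: Square light-wood block 56 x 56 mm, 40 mm high, fixed. Origin: centre of its underside, under the key's axis. Its slot runs towards its own -x, as does the bit of the key standing in it.
- lockbox: White steel box, fixed: 120 mm (x) x 130 mm (y), lid top 58 mm high. Origin on the worktop, straight under the keyhole; the box reaches 54 mm from it to -x and 66 mm to +x. On its lid: the brass lock plate, a steel bolt and keeper on the -x side (to 15 mm above the lid, 39 to 51 mm out), a low handle on the +x side. Inside, the key's bit turns freely under the plate.
- keyhole (a point): Centre of the keyhole on top of the 44 mm brass plate, 70 mm above the worktop. Hole 10 mm wide plus a slot 7 mm wide reaching 14 mm to -x, towards an index line and the bolt. The key goes straight down, its axes parallel to these. Plate 14 mm thick; the key turns only when its collar is on it (within 2 mm). Two sprung pins beside the slot, 5 and 10 mm deep, resist with 8 to 15 N, and catch an off-centre bit.
- cylinder (a joint): Angle of the lock cylinder that the key's bit turns, rad: 0 locked (start), growing as the key is turned clockwise seen from above, stop at 1.40. The bit has about 0.1 rad of play in it, so the key itself turns about 1.5; as it twists a little in the fingers, turn the hand some 0.1 rad farther to be sure of the stop. A spring turns it back with 0.02 N m at 0, 0.05 N m at the stop.
- tea_light: Bystander: small tea light in a metal cup, 38 mm across, 15 mm high; origin under its centre.
- match_box: Bystander: match box lying flat, 38 x 58 x 16 mm; origin under its centre.
- dark_cup: Bystander: dark espresso cup with a handle, 64 x 87 x 50 mm; origin under its centre.

How it is judged:
On the way, in this order (a step that is already met when the one before it is completed fails the run):
1. the key is held by the fingers and lifted clear of its stand (height (world z) of key_head above 0.105 m and contact force between the fingers and key above 1 N), for 0.1 s.
2. the key is fully home in the keyhole, not yet turned (horizontal distance between key_head and keyhole below 0.004 m and z of key_head in the frame of keyhole below 0.028 m and angle between key_head's own z axis and vertical below 0.12 rad and value of joint cylinder below 0.35 rad), for 0.1 s.
3. the key has turned the lock a quarter turn to its stop (value of joint cylinder above 1.15 rad and horizontal distance between key_head and keyhole below 0.004 m and z of key_head in the frame of keyhole below 0.028 m and contact force between the fingers and key above 1 N), for 0.3 s.
At the end, for the whole second after the job is handed in: The gripper still holds the key (over 1 N), which is upright (within 0.12 rad), fully home in the keyhole (within 4 mm of its axis, collar within 3 mm of the plate) and holds the cylinder turned past 1.15 rad of its 1.40 rad with its bit (all of step 3 and angle between key_head's own z axis and vertical below 0.12 rad and contact force between key and cylinder above 1 N); the arm keeps its last pose, push and grip.
It fails at once if a bystander (tea light, match box or dark cup) is pushed more than 20 mm (distance of any of tea_light, match_box, dark_cup from where it was at the start of the episode above 0.02 m).
It also fails if it takes over 54 s, if anything falls off the work surface, if the arm or the gripper's body presses on something with over 40 N, if the wrist force passes 120 N, or if a joint passes its speed limit or range.

## Working session

There is one attempt and no reset: what is moved stays moved. The work goes in short steps, Python scripts to look and compute and a tool call to move; the robot and the scene stay as the last step left them, time stands still between calls to the robot, and variables do not carry over. Pictures are saved under pics/ and viewed, at most 10 in all, crops included, and the job is handed in when it is done.

Besides the shell and the picture viewer there is one more tool, called after "Request:" by a JSON object that holds its "fn" and its "kwargs", one argument or row to a line. step_arm: Moves the arm, as the interface text tells. Shifts and turns lie within -1 to 1; 1 stands for 25 mm of shift or 0.12 rad of turn. Its arguments: {"type":"object","properties":{"delta_pos":{"type":"array"},"turn":{"type":"array"},"grip":{"type":"number"},"newtons":{"type":"number"}},"required":["delta_pos","turn"]}

```bash
ls; mkdir -p pics; cat > h.py <<'E'
from bench import *
import numpy as np, cv2
def snap(n):
    c=camera(n); return c
def rays(c,px):
    p=cv2.undistortPoints(np.array(px,float).reshape(-1,1,2),c["mtx"],np.array(c["dist"])).reshape(-1,2)
    V=np.array(c["view"]);R=V[:3,:3];o=-R.T@V[:3,3]
    d=np.c_[p[:,0],-p[:,1],-np.ones(len(p))]@R
    return o,d
def onplane(c,px,z):
    o,d=rays(c,px); t=(z-o[2])/d[:,2]; return o+d*t[:,None]
def cloud(c):
    h,w=c["z_map"].shape
    u,v=np.meshgrid(np.arange(w),np.arange(h))
    o,d=rays(c,np.c_[u.ravel(),v.ravel()])
    P=o+d*c["z_map"].reshape(-1,1); P[c["z_map"].ravel()<=0]=np.nan
    return P.reshape(h,w,3)
E
python3 - <<'E'
from h import *
ims=[]
for n in["scene","side","wrist"]:
    c=snap(n); cv2.imwrite(f"pics/{n}0.png",c["image"][:,:,::-1]); ims.append(c["image"][:,:,::-1])
    V=np.array(c["view"]);print(n,-V[:3,:3].T@V[:3,3],c["mtx"].ravel())
    np.savez(f"{n}0.npz",**c)
cv2.imwrite("pics/a.png",cv2.resize(np.hstack(ims[:2]),(800,300)))
print(read_state())
E
```

```text
pics
scene [0.20306588 0.55001114 0.76808642] [382.72272288   0.         272.91009066   0.         382.72272288
 210.04664292   0.           0.           1.        ]
side [0.29122153 0.6776199  0.59309859] [452.18393385   0.         277.7501931    0.         452.18393385
 204.17068119   0.           0.           1.        ]
wrist [ 0.22205571 -0.58836763  0.38386012] [319.08216729   0.         281.94153951   0.         319.08216729
 207.97091515   0.           0.           1.        ]
{'time': 0.15, 'joint_positions': array([ 1.29639609,  0.33272118, -0.06467313,  1.46072789,  0.02158896,
        1.34988051, -0.08851967]), 'joint_vel': array([ 0.00020821, -0.00177272,  0.00158831, -0.00276204,  0.00125642,
        0.00112614,  0.00088308]), 'joint_torque': array([ 7.31450382e-04, -6.23633337e+01,  2.45553511e-02, -3.90137279e+01,
       -6.13955269e-02,  3.74366564e-02,  9.00851319e-05]), 'ee_pos': array([ 0.15563683, -0.60502462,  0.22194986]), 'eef_rot': array([ 9.92086855e-01,  1.25552379e-01, -8.59091847e-05, -5.14054462e-04]), 'ft_force': array([-0.13221259,  0.60083704,  0.78511468]), 'torque': array([-0.02122323,  0.0097111 , -0.00243017]), 'grip_force': 0.0, 'width': 0.08685362288606215}
```

View pics/scene0.png

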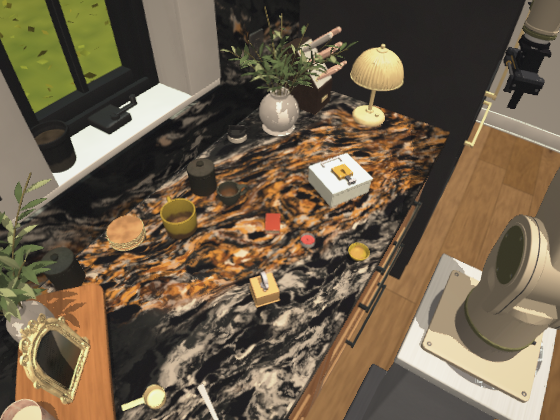

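View pics/side0.png

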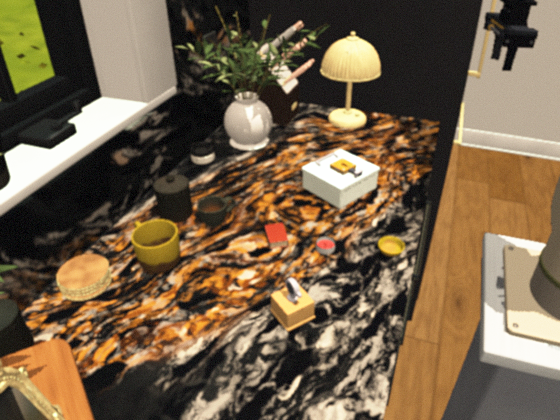

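The scene view shows the stand with the key at about (264,288) and the lock box at (342,178), with its plate at (343,173). The match box is at (272,222), the tea light at (308,240), and the dark cup at (229,190). In the side view the stand is at (293,305) and the box at (341,175).

```bash
python3 - <<'E'
from h import *
for n,bb,sb,ob in[("scene",(300,145,380,210),(240,262,290,312),{"match":(272,222),"tea":(308,240),"cup":(229,190)}),("side",(298,145,384,210),(262,272,325,335),{"match":(276,233),"tea":(325,246),"cup":(211,208)})]:
    c=dict(np.load(f"{n}0.npz")); P=cloud(c); im=c["image"].astype(int)
    for k,(u,v) in ob.items(): print(n,k,P[v,u].round(3))
    def reg(b): 
        m=np.zeros(im.shape[:2],bool); m[b[1]:b[3],b[0]:b[2]]=1; return m
    m=reg(bb)&(abs(P[...,2]-.058)<.006)
    r=cv2.minAreaRect(P[m][:,:2].astype(np.float32)*1000); print(n,"lid",r,m.sum())
    mp=reg(bb)&(im[...,0]-im[...,2]>60)&(P[...,2]>.06)
    r=cv2.minAreaRect(P[mp][:,:2].astype(np.float32)*1000); print(n,"plate",r,P[mp].mean(0),mp.sum())
    mb=reg(bb)&(P[...,2]>.068); print("high",P[mb].mean(0))
    m=reg(sb)&(abs(P[...,2]-.040)<.004)
    r=cv2.minAreaRect(P[m][:,:2].astype(np.float32)*1000); print(n,"stand",r,m.sum())
    m=reg(sb)&(P[...,2]>.055); q=P[m]; print(n,"head",q.mean(0),q.min(0),q.max(0),m.sum())
    w,v=np.linalg.eigh(np.cov(q[:,:2].T)); print(v[:,1],w)
    x0,y0,x1,y1=bb; A=cv2.resize(c["image"][y0-3:y1,x0:x1],(400,330),interpolation=cv2.INTER_CUBIC)
    x0,y0,x1,y1=sb; B=cv2.resize(c["image"][y0:y1,x0:x1],(400,330),interpolation=cv2.INTER_CUBIC)
    cv2.imwrite(f"pics/z_{n}.png",np.hstack([A,B])[:,:,::-1])
E
```

```text
scene match [0.557 0.01  0.016]
scene tea [0.453 0.002 0.006]
scene cup [ 0.719 -0.017  0.021]
scene lid ((484.26531982421875, -218.13430786132812), (137.6259307861328, 129.35549926757812), 61.71282958984375) 1249
scene plate ((477.512939453125, -215.09185791015625), (46.21669006347656, 46.14502716064453), 61.59616470336914) [ 0.47590045 -0.21339443  0.06857752] 193
high [ 0.47055938 -0.2100346   0.06991831]
scene stand ((460.77752685546875, 188.1305694580078), (52.49974822998047, 53.85240936279297), 52.99717712402344) 415
scene head [0.45663067 0.19327726 0.07316402] [0.44169814 0.18000548 0.05503007] [0.47148299 0.20445202 0.08329133] 90
[-0.82489172  0.56529076] [7.62895122e-06 8.87665475e-05]
side match [0.556 0.011 0.018]
side tea [nan nan nan]
side cup [ 0.72  -0.019  0.021]
side lid ((482.20904541015625, -218.8890380859375), (139.91575622558594, 128.2741241455078), 61.87078857421875) 1384
side plate ((476.4717102050781, -213.67808532714844), (46.02471160888672, 44.872493743896484), 60.92823028564453) [ 0.4762104  -0.21145984  0.06905296] 224
high [ 0.47061552 -0.21037259  0.07013568]
side stand ((461.00115966796875, 187.23049926757812), (53.80459976196289, 55.004642486572266), 52.21526336669922) 650
side head [0.45816615 0.19238884 0.07131597] [0.44082641 0.17961398 0.05537028] [0.47474922 0.20441777 0.08308352] 211
[-0.85759115  0.51433201] [6.16714563e-06 9.10906944e-05]
```

View pics/z_scene.png

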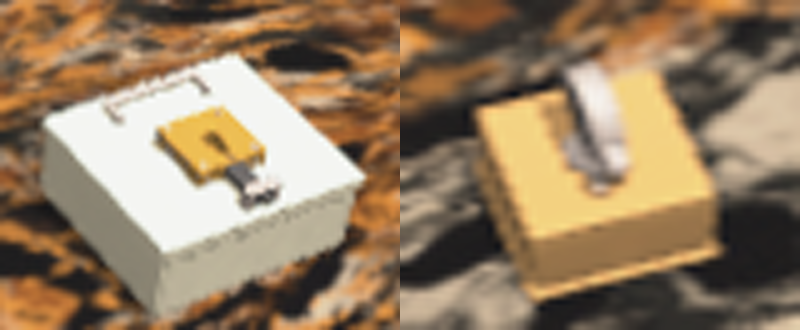

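The crop shows the lock's bolt lower right of the plate, so lock -x points roughly (-0.88, 0.47). The key's head lies along about (-0.85, 0.53), with what looks like its nose at the lower, near end. The wrist camera will confirm that.

```bash
python3 - <<'E'
from h import *
c=dict(np.load("scene0.npz")); P=cloud(c)
for u,v in [(369,115),(377,65),(358,65),(400,75),(280,115),(350,45),(358,255)]: print((u,v),P[v,u].round(3))
m=(P[...,2]>.1)&(P[...,0]<.62)&(P[...,0]>.1)&(P[...,1]<.25)
print(P[m].min(0),P[m].max(0),m.sum(), np.percentile(P[m],[5,50,95],axis=0).round(2))
E
```

```text
(369, 115) [ 0.546 -0.583  0.023]
(377, 65) [ 0.542 -0.543  0.227]
(358, 65) [ 0.605 -0.548  0.205]
(400, 75) [ 0.478 -0.591  0.194]
(280, 115) [ 0.744 -0.314  0.093]
(350, 45) [ 0.612 -0.474  0.296]
(358, 255) [ 0.328 -0.029  0.003]
[ 0.1001305  -1.59608623  0.10010171] [ 0.61991572 -0.28319217  0.5171596 ] 16984 [[ 0.14 -0.7   0.14]
 [ 0.35 -0.69  0.3 ]
 [ 0.59 -0.53  0.45]]
```

Request:
{"fn": "step_arm", "kwargs": {
  "delta_pos": [
    [0.3, 1, 0.3],
    [0.3, 1, 0.3],
    [0.3, 1, 0.3],
    [0.4, 1, 0.3],
    [0.5, 1, 0],
    [0.6, 1, 0]
  ],
  "turn": [1, 1, 1, 1, 1, 1]
}}

```text
time: 0.75
ee_pos: [0.2158, -0.4544, 0.2526]
eef_rot: [0.883, 0.469, -0.0, 0.0]
ft_force: [0.3, -0.2, 0.4]
width: 0.0869
grip_force: 0.0
```

Request:
{"fn": "step_arm", "kwargs": {
  "delta_pos": [
    [0.8, 1, 0],
    [0.8, 1, 0],
    [0.8, 1, 0],
    [0.8, 1, 0],
    [0.8, 1, 0],
    [0.7, 1, 0],
    [0.7, 1, 0],
    [0.6, 1, 0],
    [0.5, 1, 0],
    [0.4, 1, 0],
    [0.4, 1, 0],
    [0.3, 1, 0]
  ],
  "turn": [1, 1, 1, 1, 1, 1, 1, 1, 1, 1, 1, 1]
}}

```text
time: 1.95
ee_pos: [0.406, -0.1541, 0.2524]
eef_rot: [0.354, 0.935, 0.0, -0.0]
ft_force: [0.4, 0.2, -0.3]
width: 0.0869
grip_force: 0.0
```

Request:
{"fn": "step_arm", "kwargs": {
  "delta_pos": [
    [0.3, 1, 0],
    [0.3, 1, 0],
    [0.3, 1, 0],
    [0.2, 1, 0],
    [0.2, 1, 0],
    [0.2, 1, 0],
    [0.1, 1, 0],
    [0.1, 1, 0],
    [0, 1, -0.5],
    [0, 1, -0.7],
    [0, 1, -0.7],
    [0, 0.8, -0.5]
  ],
  "turn": [1, 0.3, 0, 0, 0, 0, 0, 0, 0, 0, 0, 0]
}}

```text
time: 3.15
ee_pos: [0.4476, 0.141, 0.1916]
eef_rot: [0.283, 0.959, -0.0, -0.0]
ft_force: [0.6, -0.6, -0.6]
width: 0.0868
grip_force: 0.0
```

```bash
python3 - <<'E'
from h import *
s=read_state();print(s["time"],s["ee_pos"],s["eef_rot"],s["joint_positions"])
c=snap("wrist");np.savez("w1.npz",**c);cv2.imwrite("pics/w1.png",c["image"][:,:,::-1])
E
```

```text
3.15 [0.44761189 0.14095316 0.19156971] [ 2.82648309e-01  9.59223571e-01 -8.62913078e-05 -2.59560424e-04] [ 0.54050698  0.08262446 -0.96607151  1.85764918  0.071673    1.23819744
  0.55025176]
```

View pics/w1.png

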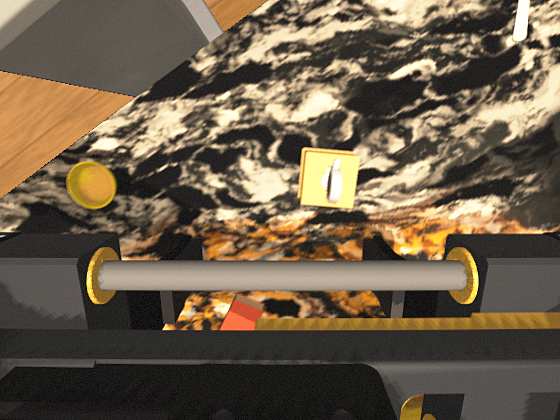

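The wrist view shows the stand at (330,178), with the key head on edge at (334,180), running nearly vertically in the image.

```bash
python3 - <<'E'
from h import *
c=dict(np.load("w1.npz"));P=cloud(c)
V=c["view"];print(-V[:3,:3].T@V[:3,3])
u0,v0=295,140
m=np.zeros(P.shape[:2],bool);m[v0:215,u0:365]=1
q=P[m&(P[...,2]>.055)];print("head",q.mean(0),q.min(0),q.max(0),len(q))
w,v=np.linalg.eigh(np.cov(q[:,:2].T));print(v[:,1],np.degrees(np.arctan2(v[1,1],v[0,1])))
st=P[m&(abs(P[...,2]-.04)<.004)];print("stand",cv2.minAreaRect(st[:,:2].astype(np.float32)*1000))
cv2.imwrite("pics/w1z.png",cv2.resize(c["image"][v0:215,u0:365],(560,600),interpolation=cv2.INTER_CUBIC)[:,:,::-1])
E
```

```text
[0.39135955 0.17764546 0.35361832]
head [0.45681345 0.18925281 0.07381062] [0.44139691 0.17572873 0.05525041] [0.47371202 0.20356582 0.08215456] 518
[-0.76988701  0.63818022] 140.3437435684248
stand ((460.8631896972656, 187.84005737304688), (52.41465759277344, 51.37823486328125), 52.32966613769531)
```

View pics/w1z.png

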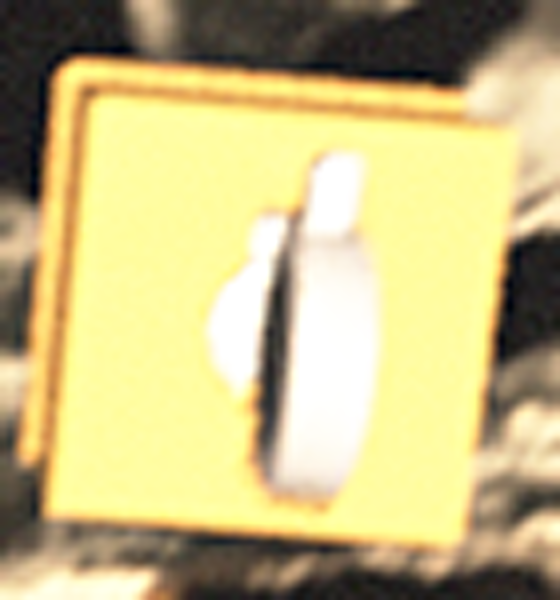

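The nose is at the top of the crop (335,190 of 560x600), so the bit points along tool x, about 142° in the world frame. The axis is at (0.461, 0.188).

Request:
{"fn": "step_arm", "kwargs": {
  "delta_pos": [
    [0.27, 0.94, 0],
    [0.27, 0.93, 0],
    [0, 0, -1],
    [0, 0, -1],
    [0, 0, -1],
    [0, 0, -1],
    [0, 0, -0.7],
    [0, 0, 0]
  ],
  "turn": [-0.4, -0.36, 0, 0, 0, 0, 0, 0]
}}

```text
time: 4.0
ee_pos: [0.4602, 0.1856, 0.073]
eef_rot: [0.326, 0.945, -0.001, -0.002]
ft_force: [0.8, 0.1, -0.7]
width: 0.0872
grip_force: 0.0
```

```bash
python3 - <<'E'
from h import *
s=read_state();print(s["time"],s["ee_pos"],s["eef_rot"])
c=snap("wrist");P=cloud(c)
m=(P[...,2]>.050)&(P[...,2]<.09)&(np.hypot(P[...,0]-.461,P[...,1]-.188)<.022)
q=P[m];print(m.sum(),q.mean(0),q.min(0),q.max(0)); 
w,v=np.linalg.eigh(np.cov(q[:,:2].T));print(np.degrees(np.arctan2(v[1,1],v[0,1])))
st=P[(abs(P[...,2]-.04)<.004)&(np.hypot(P[...,0]-.461,P[...,1]-.188)<.042)];print("stand",cv2.minAreaRect(st[:,:2].astype(np.float32)*1000))
cv2.imwrite("pics/w2.png",c["image"][:,:,::-1])
E
```

```text
4.0 [0.46024579 0.18563709 0.07304269] [ 0.32632676  0.94525492 -0.00101545 -0.00171727]
774 [0.45314595 0.19370085 0.07530878] [0.44216386 0.18376653 0.05846662] [0.46460641 0.20300212 0.0819701 ]
142.17467741196205
stand ((457.7470397949219, 190.15585327148438), (52.20738220214844, 45.76637268066406), 51.769142150878906)
```

View pics/w2.png

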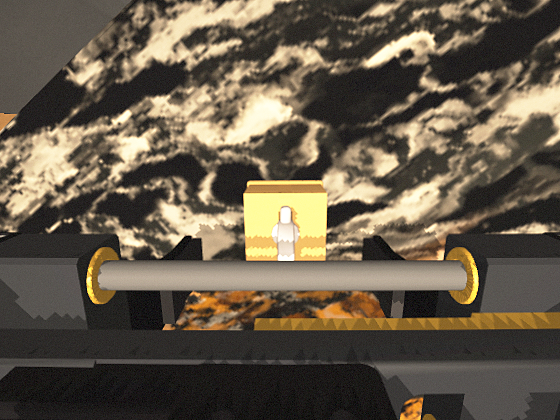

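The key head is centred between the fingers at (286,235) and lines up with the tool axes. Next I lower and grip.

Request:
{"fn": "step_arm", "kwargs": {
  "delta_pos": [
    [0.04, 0.08, -0.5],
    [0, 0, -0.5],
    [0, 0, 0]
  ],
  "turn": [0, 0, 0]
}}

```text
time: 4.35
ee_pos: [0.462, 0.188, 0.0487]
eef_rot: [0.326, 0.945, -0.001, -0.001]
ft_force: [0.3, -0.3, -1.2]
width: 0.0868
grip_force: 0.0
```

Request:
{"fn": "step_arm", "kwargs": {
  "delta_pos": [
    [0, 0, 0],
    [0, 0, 0],
    [0, 0, 0],
    [0, 0, 0],
    [0, 0, 0],
    [0, 0, 0],
    [0, 0, 0],
    [0, 0, 0],
    [0, 0, 0],
    [0, 0, 0]
  ],
  "turn": [0, 0, 0, 0, 0, 0, 0, 0, 0, 0],
  "grip": 1,
  "newtons": 45
}}

```text
time: 5.35
ee_pos: [0.4627, 0.1884, 0.0501]
eef_rot: [0.326, 0.945, 0.0, 0.0]
ft_force: [0.5, -0.3, -0.6]
width: 0.0151
grip_force: 0.0
```

Request:
{"fn": "step_arm", "kwargs": {
  "delta_pos": [
    [0, 0, 0],
    [0, 0, 0],
    [0, 0, 0],
    [0, 0, 0]
  ],
  "turn": [0, 0, 0, 0]
}}

```text
time: 5.75
ee_pos: [0.4625, 0.1881, 0.05]
eef_rot: [0.326, 0.945, -0.0, -0.0]
ft_force: [-2.9, -2.4, 1.8]
width: 0.0087
grip_force: 45.0
```

Request:
{"fn": "step_arm", "kwargs": {
  "delta_pos": [
    [0, 0, 0.3],
    [0, 0, 0.6],
    [0, 0, 0.8],
    [0, 0, 1],
    [0, 0, 0.8],
    [0, 0, 0]
  ],
  "turn": [0, 0, 0, 0, 0, 0]
}}

```text
time: 6.35
ee_pos: [0.4645, 0.1897, 0.1413]
eef_rot: [0.326, 0.945, 0.002, 0.002]
ft_force: [0.3, 0.8, -0.9]
width: 0.0087
grip_force: 45.0
```

Request:
{"fn": "step_arm", "kwargs": {
  "delta_pos": [
    [0, -0.5, 0.2],
    [0.1, -1, 0.2],
    [0.15, -1, 0],
    [0.15, -1, 0],
    [0.15, -1, 0],
    [0.15, -1, 0],
    [0.15, -1, 0],
    [0.15, -1, 0],
    [0.15, -1, 0],
    [0.15, -1, 0],
    [0.15, -1, 0],
    [0.15, -1, 0]
  ],
  "turn": [0, 0.2, 0.2, 0.2, 0.2, 0.2, 0.2, 0.2, 0.03, 0, 0, 0]
}}

```text
time: 7.55
ee_pos: [0.5029, -0.0999, 0.1477]
eef_rot: [0.244, 0.97, 0.0, 0.0]
ft_force: [-0.1, 0.4, -0.4]
width: 0.0084
grip_force: 45.0
```

Request:
{"fn": "step_arm", "kwargs": {
  "delta_pos": [
    [0.12, -1, 0],
    [0.12, -1, 0],
    [0.12, -1, 0],
    [0.12, -1, 0],
    [0.12, -1, 0],
    [0, -0.6, 0],
    [0, 0, 0],
    [0, 0, 0]
  ],
  "turn": [0, 0, 0, 0, 0, 0, 0, 0]
}}

```text
time: 8.35
ee_pos: [0.5178, -0.2378, 0.1475]
eef_rot: [0.244, 0.97, 0.0, -0.0]
ft_force: [0.4, 0.3, -0.5]
width: 0.0084
grip_force: 45.0
```

```bash
python3 - <<'E'
from h import *
s=read_state();print(s["time"],s["ee_pos"],s["eef_rot"],s["joint_positions"],s["ft_force"])
c=snap("wrist");np.savez("w3.npz",**c)
cv2.imwrite("pics/w3.png",cv2.resize(c["image"][:,:,::-1],(800,600),interpolation=cv2.INTER_CUBIC))
c=snap("side");np.savez("s3.npz",**c)
E
```

```text
8.35 [ 0.5178159  -0.23780135  0.14753628] [ 2.43865180e-01  9.69809019e-01  4.82930495e-04 -8.91081011e-05] [ 0.95162579  0.35290476 -0.72485537  1.67596468  0.24668633  1.20711941
  1.2469173 ] [ 0.40454762  0.32008557 -0.49899351]
```

View pics/w3.png

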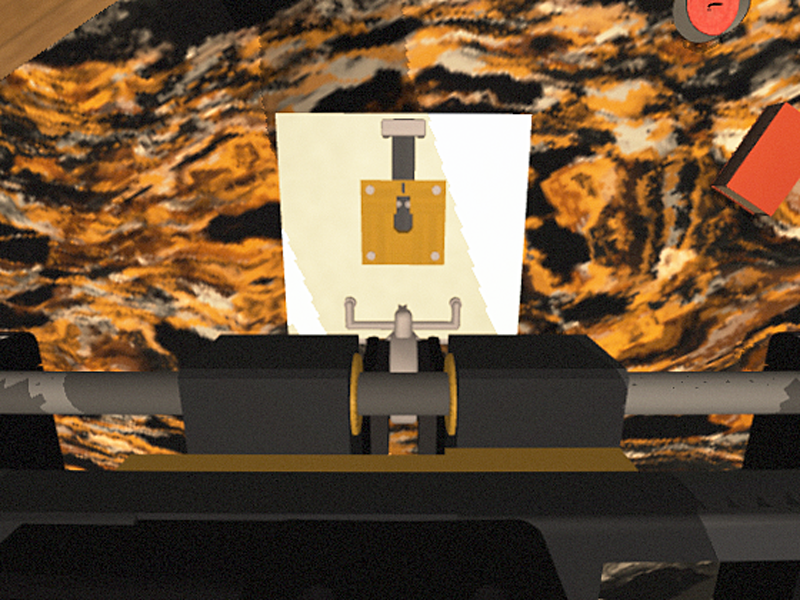

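The view is clear. The plate spans (361..444, 180..264) at 800-px scale, its edges are parallel to the image axes, and the hole is at about (403,218). The slot points up towards the bolt, and the held key's nose is at (403,318).

```bash
cat > m.py <<'E'
from h import *
def meas(c,s):
    P=cloud(c);im=c["image"].astype(int)
    q=s["eef_rot"];yaw=2*np.arctan2(q[1],q[0]);tx=np.array([np.cos(yaw),np.sin(yaw)]);ty=np.array([tx[1],-tx[0]])
    T=np.array(s["ee_pos"]);print("yaw",np.degrees(yaw))
    m=((im[...,0]-im[...,2]>70)&(abs(P[...,2]-.07)<.006)&(np.hypot(P[...,0]-.477,P[...,1]+.214)<.04)).astype(np.uint8)
    cn=max(cv2.findContours(m,0,2)[0],key=cv2.contourArea).reshape(-1,2)
    X=onplane(c,cn,.070);r=cv2.minAreaRect(X[:,:2].astype(np.float32)*1000);print("plate",r, P[m>0][:,2].mean())
    f=np.zeros_like(m);cv2.drawContours(f,[cn.reshape(-1,1,2)],-1,1,-1)
    d=((f>0)&(im.sum(2)<260)).astype(np.uint8)
    v,u=np.nonzero(d);H=onplane(c,np.c_[u,v],.070)[:,:2]
    ctr=np.array(r[0])/1000
    h=np.c_[(H-ctr)@tx,(H-ctr)@ty]*1000;print("hole rel. plate ctr in tool x,y: min",h.min(0),"max",h.max(0),"mean",h.mean(0),len(h))
    e=ctr-T[:2];print("plate ctr rel TCP in tool axes mm",e@tx*1e3,e@ty*1e3,"world",e*1e3)
    D=P-T;lx=D[...,:2]@tx;ly=D[...,:2]@ty
    k=(abs(ly)<.008)&(abs(lx)<.04)&(P[...,2]>T[2]-.05)&(P[...,2]<T[2]+.04)
    return P,k,lx,ly,D
E
python3 - <<'E'
from m import *
c=dict(np.load("w3.npz"));s=read_state()
P,k,lx,ly,D=meas(c,s)
v,u=np.nonzero(k)
for r in range(v.min(),v.max()+1):
    i=np.nonzero(k[r])[0]
    if len(i): print(r,i.min(),i.max(),(lx[r,i].mean()*1e3).round(1),(ly[r,i].min()*1e3).round(1),(ly[r,i].max()*1e3).round(1),(D[r,i,2].mean()*1e3).round(1))
E
```

```text
yaw 151.84822048879226
plate ((477.50750732421875, -216.02276611328125), (43.928672790527344, 42.79610824584961), 61.75077819824219) 0.06984427518552068
hole rel. plate ctr in tool x,y: min [-4.73538852 -4.01224664] max [19.26612461  4.19695149] mean [ 3.10718107 -0.12101454] 173
plate ctr rel TCP in tool axes mm 45.720043955604844 -0.3295991451174142 world [-40.46690904  21.28051521]
213 278 284 13.1 -2.6 1.3 -35.1
214 278 284 12.9 -2.6 1.3 -33.3
215 278 284 13.2 -2.5 1.2 -29.9
216 278 285 25.0 -2.0 1.4 13.9
217 277 286 24.9 -2.5 1.8 15.3
218 276 287 24.8 -3.0 2.3 16.5
219 276 287 24.5 -3.0 2.3 17.3
220 276 287 24.1 -3.0 2.3 17.4
221 276 287 23.7 -2.9 2.3 17.9
222 276 287 23.3 -2.9 2.3 18.0
223 276 287 22.8 -2.9 2.2 18.0
224 276 287 22.3 -2.9 2.3 18.2
225 276 287 21.6 -3.0 2.3 17.6
226 276 287 21.2 -3.0 2.3 17.8
227 276 287 20.7 -3.0 2.3 17.8
228 276 287 20.3 -3.0 2.3 17.9
229 276 287 19.8 -3.0 2.3 17.9
230 276 287 19.2 -3.0 2.3 17.8
231 275 288 18.4 -3.6 2.9 16.7
232 273 289 17.6 -4.7 3.4 16.0
233 273 290 17.4 -4.5 3.8 16.8
234 271 291 15.8 -6.3 5.0 13.5
235 270 292 14.7 -6.9 5.6 1
[... 199 characters left out ...]
97 12.9 -7.9 7.6 16.9
243 267 297 12.5 -7.8 7.6 17.5
244 267 297 12.4 -7.7 7.5 18.4
245 267 298 12.0 -7.6 8.0 18.8
246 267 298 11.9 -7.6 7.9 19.7
247 267 298 11.7 -7.5 7.7 20.6
248 266 298 11.3 -8.0 7.7 20.8
249 266 298 11.2 -7.9 7.6 21.7
250 266 298 11.0 -7.8 7.6 22.6
251 266 298 10.8 -7.8 7.5 23.2
252 266 299 10.5 -7.7 7.9 23.9
253 266 299 10.3 -7.7 7.9 24.6
254 266 299 10.1 -7.6 7.8 25.2
255 266 299 9.9 -7.6 7.7 26.0
256 265 299 9.7 -7.9 7.7 26.6
257 265 299 9.4 -8.0 7.6 26.9
258 265 300 9.2 -7.9 8.0 27.8
259 265 300 9.0 -7.8 7.9 28.4
291 272 291 -7.4 -5.0 4.1 27.6
292 272 291 -8.2 -5.0 4.1 27.2
293 273 290 -8.7 -4.4 3.6 27.2
294 273 290 -10.2 -4.5 3.7 25.5
295 274 289 -12.1 -4.1 3.2 23.1
```

Laterally the key and the slot agree within about 0.2 mm. The nose tip and the bit put the key axis about 1.1 mm ahead of the TCP, so I go 44.7 mm along tool x.

Request:
{"fn": "step_arm", "kwargs": {
  "delta_pos": [
    [-0.5, 0.27, 0],
    [-0.6, 0.32, 0],
    [-0.476, 0.254, 0],
    [0, 0, -0.4],
    [0, 0, -0.4],
    [0, 0, -0.2],
    [0, 0, 0],
    [0, 0, 0]
  ],
  "turn": [0, 0, 0, 0, 0, 0, 0, 0]
}}

```text
time: 9.25
ee_pos: [0.4786, -0.2178, 0.1223]
eef_rot: [0.244, 0.97, 0.0, -0.0]
ft_force: [0.3, 0.3, -0.5]
width: 0.0089
grip_force: 45.0
```

```bash
python3 - <<'E'
from m import *
s=read_state();print(s["time"],s["ee_pos"],s["eef_rot"],s["ft_force"],s["joint_positions"])
c=snap("wrist");np.savez("w4.npz",**c)
meas(c,s)
c=snap("side");np.savez("s4.npz",**c)
x=c["image"][130:220,295:395]
w=np.load("w4.npz")["image"][120:260,210:350]
cv2.imwrite("pics/w4.png",np.hstack([cv2.resize(x,(400,400),interpolation=cv2.INTER_CUBIC),cv2.resize(w,(400,400),interpolation=cv2.INTER_CUBIC)])[:,:,::-1])
E
```

```text
9.25 [ 0.47864297 -0.21781632  0.12233886] [ 2.44071586e-01  9.69757130e-01  3.79512575e-04 -1.59786892e-04] [ 0.3459045   0.31075103 -0.47161617] [ 0.9932048   0.28099817 -0.74176636  1.81392928  0.20814463  1.12685302
  1.25847008]
yaw 151.7460495953852
plate ((476.6156311035156, -215.592041015625), (43.91641616821289, 43.866180419921875), 61.705989837646484) 0.06973295974063788
hole rel. plate ctr in tool x,y: min [-12.81952596 -16.17668784] max [21.93155891 17.35013224] mean [19.89703568  2.03856835] 67
plate ctr rel TCP in tool axes mm 2.8387270096003854 0.9995674394044968 world [-2.02734005  2.22427481]
```

View pics/w4.png

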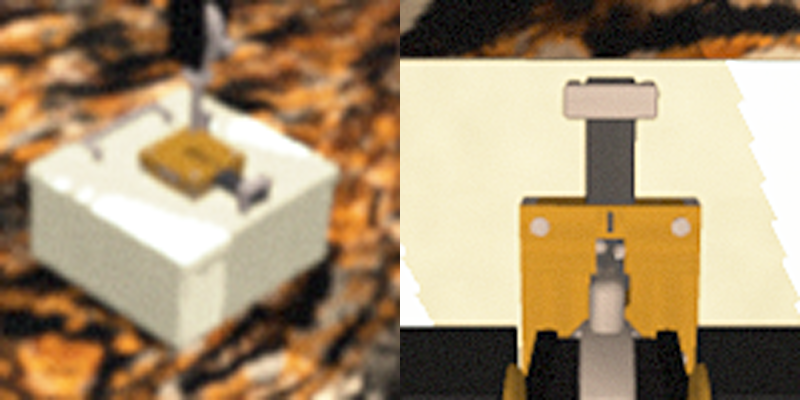

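The nose sits at x≈607 and the slot at x≈610 in the right crop, so the key is about 0.5–0.9 mm to the left. I correct by about 1.3 mm and let the tip enter.

Request:
{"fn": "step_arm", "kwargs": {
  "delta_pos": [
    [-0.023, 0.053, 0],
    [0, 0, -0.2],
    [0, 0, -0.2],
    [0, 0, -0.16],
    [0, 0, 0],
    [0, 0, 0]
  ],
  "turn": [0, 0, 0, 0, 0, 0]
}}

```text
time: 9.95
ee_pos: [0.4777, -0.2166, 0.1084]
eef_rot: [0.244, 0.97, 0.0, -0.0]
ft_force: [-0.1, -0.2, -0.7]
width: 0.0086
grip_force: 45.0
```

```bash
python3 - <<'E'
from m import *
s=read_state();print(s["time"],s["ee_pos"],s["ft_force"],s["torque"])
c=snap("wrist");np.savez("w5.npz",**c)
meas(c,s)
w=c["image"][130:270,210:350]
cv2.imwrite("pics/w5.png",cv2.resize(w,(560,560),interpolation=cv2.INTER_CUBIC)[:,:,::-1])
E
```

```text
9.95 [ 0.47769256 -0.21659686  0.108436  ] [-0.08709063 -0.20383905 -0.67967094] [ 0.09284825 -0.12158942  0.04243125]
yaw 151.73448716421453
plate ((473.4889831542969, -213.8201446533203), (43.90996551513672, 37.10087585449219), 61.705238342285156) 0.06974050820178174
hole rel. plate ctr in tool x,y: min [-18.56010497 -20.67570756] max [18.55007791 21.31960816] mean [10.43339517  2.32975593] 30
plate ctr rel TCP in tool axes mm 5.017286822741713 0.45498935816512803 world [-4.20357444  2.77671466]
```

View pics/w5.png

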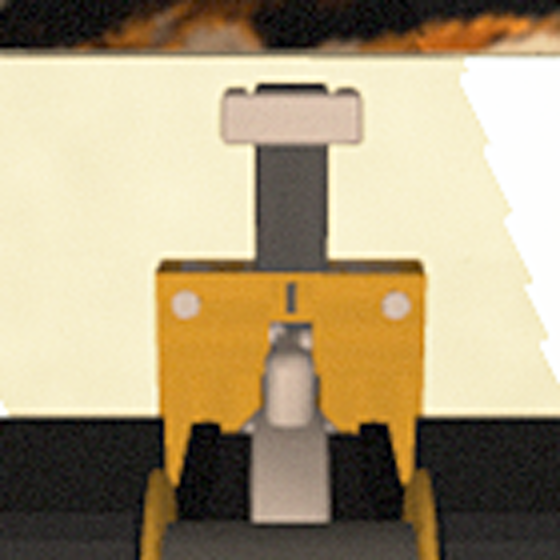

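The tip is inside with no force. The nose (290), the index line (291) and the plate's middle (291) are in line. Going on down.

Request:
{"fn": "step_arm", "kwargs": {
  "delta_pos": [
    [-0.008, 0.018, -0.12],
    [0, 0, -0.12],
    [0, 0, -0.12],
    [0, 0, 0],
    [0, 0, 0]
  ],
  "turn": [0, 0, 0, 0, 0]
}}

```text
time: 10.5
ee_pos: [0.4773, -0.2163, 0.0993]
eef_rot: [0.244, 0.97, 0.0, -0.0]
ft_force: [-1.1, -0.7, -1.5]
width: 0.0085
grip_force: 45.0
```

Request:
{"fn": "step_arm", "kwargs": {
  "delta_pos": [
    [0, 0, -0.12],
    [0, 0, -0.12],
    [0, 0, -0.12],
    [0, 0, 0],
    [0, 0, 0]
  ],
  "turn": [0, 0, 0, 0, 0]
}}

```text
time: 11.0
ee_pos: [0.4774, -0.2153, 0.09]
eef_rot: [0.244, 0.97, 0.001, -0.0]
ft_force: [1.0, 1.8, -5.4]
width: 0.0088
grip_force: 45.0
```

Request:
{"fn": "step_arm", "kwargs": {
  "delta_pos": [
    [0, 0, -0.12],
    [0, 0, -0.12],
    [0, 0, -0.1],
    [0, 0, 0],
    [0, 0, 0]
  ],
  "turn": [0, 0, 0, 0, 0]
}}

```text
time: 11.5
ee_pos: [0.4774, -0.2164, 0.082]
eef_rot: [0.244, 0.97, -0.0, -0.0]
ft_force: [-0.1, 0.3, -1.0]
width: 0.0089
grip_force: 45.0
```

Request:
{"fn": "step_arm", "kwargs": {
  "delta_pos": [
    [0, 0, -0.08],
    [0, 0, -0.04],
    [0, 0, 0],
    [0, 0, 0]
  ],
  "turn": [0, 0, 0, 0]
}}

```text
time: 11.9
ee_pos: [0.4778, -0.2164, 0.0798]
eef_rot: [0.244, 0.97, -0.0, 0.0]
ft_force: [-2.7, 1.1, 8.2]
width: 0.0085
grip_force: 45.0
```

```bash
python3 - <<'E'
from m import *
s=read_state();print(s["time"],s["ee_pos"],s["ft_force"],s["torque"],s["joint_positions"])
c=snap("wrist");np.savez("w6.npz",**c)
P,k,lx,ly,D=meas(c,s)
k&=(lx>.014)&(abs(ly)<.0035)&(P[...,2]>.08)
v,u=np.nonzero(k)
for r in range(v.min(),v.max()+1):
    i=np.nonzero(k[r])[0]
    if len(i): print(r,i.min(),i.max(),(lx[r,i].mean()*1e3).round(1),(ly[r,i].min()*1e3).round(1),(ly[r,i].max()*1e3).round(1),(P[r,i,2].mean()*1e3).round(1))
E
```

```text
11.9 [ 0.47775056 -0.2163923   0.07979077] [-2.6507437   1.1386604   8.19587931] [0.24866192 0.57962538 0.05171145] [ 0.97165852  0.33137396 -0.72657037  1.85826134  0.2531408   1.04537315
  1.22113671]
yaw 151.7259865337802
plate ((468.1142272949219, -210.90737915039062), (43.870445251464844, 26.11676025390625), 61.71066665649414) 0.06960103682138259
hole rel. plate ctr in tool x,y: min [-13.06270851 -20.94836228] max [13.06157429 21.34568748] mean [ 1.09561994e+01 -9.21256711e-03] 138
plate ctr rel TCP in tool axes mm 11.084789401134595 0.2659010055125657 world [-9.63633418  5.48491777]
216 278 285 25.2 -1.5 1.9 94.0
217 277 286 25.1 -2.0 2.4 95.4
218 276 286 25.1 -2.4 2.3 97.0
219 276 287 24.5 -2.4 2.8 96.8
220 276 287 24.3 -2.4 2.8 97.5
221 276 287 23.9 -2.4 2.8 97.8
222 276 287 23.5 -2.4 2.8 98.2
223 276 287 22.9 -2.4 2.8 98.1
224 276 287 22.3 -2.4 2.8 97.6
225 276 287 21.9 -2.4 2.8 98.0
226 276 287 21.4 -2.4 2.8 97.8
227 276 287 21.0 -2.4 2.8 98.1
228 276 287 20.4 -2.4 2.8 97.7
229 276 287 19.9 -2.4 2.8 98.0
230 276 287 19.5 -2.4 2.8 98.0
231 275 288 18.5 -3.1 3.5 96.5
232 274 288 18.2 -3.5 3.4 97.1
233 274 288 17.7 -3.4 3.3 97.3
234 274 288 17.5 -3.4 3.3 98.1
235 274 288 16.9 -3.4 3.3 97.9
236 274 288 16.5 -3.3 3.3 98.2
237 274 288 16.3 -3.4 3.3 99.0
238 274 288 16.1 -3.3 3.3 99.9
239 274 288 16.0 -3.3 3.2 100.9
240 274 288 15.7 -3.3 3.2 101.5
241 274 288 15.4 -3.3 3.2 102.0
242 274 288 15.2 -3.3 3.2 102.6
243 274 288 14.8 -3.3 3.2 102.9
244 274 288 14.5 -3.3 3.2 103.5
245 274 287 14.2 -3.3 2.7 104.0
246 279 286 14.1 -0.9 2.3 104.9
```

The key is home: the nose top is at 98 mm (98.5 expected), with 8 N of contact. Now I turn it clockwise, keeping the key axis fixed.

Request:
{"fn": "step_arm", "kwargs": {
  "delta_pos": [
    [0, 0, -0.02],
    [-0.005, -0.0015, -0.02],
    [-0.005, -0.0015, 0],
    [-0.005, -0.0015, 0],
    [-0.005, -0.0015, 0],
    [-0.005, -0.0015, 0],
    [-0.005, -0.0015, 0]
  ],
  "turn": [0, -0.5, -0.8, -0.8, -0.8, -0.8, -0.8],
  "newtons": 60
}}

```text
time: 12.65
ee_pos: [0.4777, -0.2175, 0.0797]
eef_rot: [0.496, 0.868, -0.0, 0.001]
ft_force: [-3.8, -1.2, 13.5]
width: 0.0084
grip_force: 60.0
```

```bash
python3 - <<'E'
from bench import *
s=read_state();print(s["time"],s["ee_pos"],s["eef_rot"],s["ft_force"],s["torque"],s["grip_force"])
E
```

```text
12.65 [ 0.47769928 -0.2174657   0.0797148 ] [ 4.95880934e-01  8.68389290e-01 -4.78035404e-04  1.38281402e-03] [-3.81598691 -1.21614336 13.48714391] [-0.24601426  0.69627551  0.08180986] 60.0024289637804
```

Request:
{"fn": "step_arm", "kwargs": {
  "delta_pos": [
    [-0.005, -0.0015, 0],
    [-0.005, -0.0015, 0],
    [-0.005, -0.0015, 0],
    [-0.005, -0.0015, 0],
    [-0.005, -0.0015, 0],
    [-0.005, -0.0015, 0],
    [-0.005, -0.0015, 0],
    [-0.005, -0.0015, 0],
    [-0.005, -0.0015, 0],
    [0, 0, 0],
    [0, 0, 0]
  ],
  "turn": [-0.9, -0.9, -0.9, -0.9, -0.9, -0.9, -0.9, -0.9, -0.9, -0.9, 0]
}}

```text
time: 13.75
ee_pos: [0.4761, -0.2169, 0.0797]
eef_rot: [0.872, 0.49, -0.0, 0.001]
ft_force: [-6.1, 2.8, 17.6]
width: 0.0085
grip_force: 60.0
```

```bash
python3 - <<'E'
from m import *
s=read_state();print(s["time"],s["ee_pos"],s["eef_rot"],s["ft_force"],s["torque"],s["grip_force"])
c=snap("wrist");np.savez("w7.npz",**c)
q=s["eef_rot"];yaw=2*np.arctan2(q[1],q[0]);print(np.degrees(yaw))
tx=np.array([np.cos(yaw),np.sin(yaw)]);ty=np.array([tx[1],-tx[0]])
P=cloud(c);T=s["ee_pos"];D=P-T;lx=D[...,:2]@tx;ly=D[...,:2]@ty
k=(lx>.018)&(lx<.03)&(abs(ly)<.008)&(P[...,2]>.09)&(P[...,2]<.105)
print("nose lx max",lx[k].max(),"ly",ly[k].min(),ly[k].max(),"z",np.percentile(P[k][:,2],90),k.sum())
cv2.imwrite("pics/w7.png",c["image"][100:300,160:400,::-1].repeat(3,0).repeat(3,1)[:600,:720])
E
```

```text
13.75 [ 0.47607858 -0.21690695  0.07968859] [ 8.71639420e-01  4.90147196e-01 -2.04616213e-05  6.69631157e-04] [-6.13343593  2.84555656 17.60898515] [0.54120966 1.55259988 0.08400904] 60.00677229836583
58.70052802118304
nose lx max 0.0264620442502442 ly -0.0027991174876392947 0.0034909176960528595 z 0.09870224694045716 239
```

View pics/w7.png

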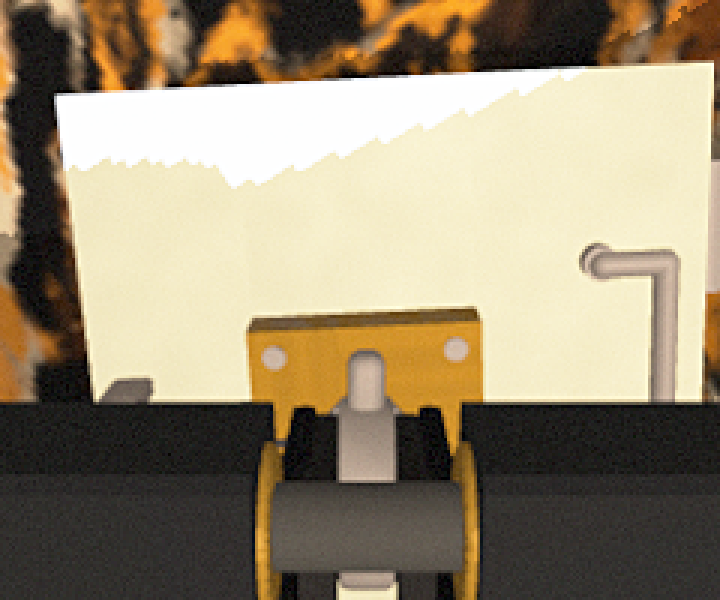

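The nose lies parallel to the hand at (367,380), the collar is on the plate, and the hand has turned 1.62 rad. I add a small margin against the stop and hold.

Request:
{"fn": "step_arm", "kwargs": {
  "delta_pos": [
    [0, 0, 0],
    [0, 0, 0],
    [0, 0, 0],
    [0, 0, 0],
    [0, 0, 0]
  ],
  "turn": [-0.4, 0, 0, 0, 0]
}}

```text
time: 14.3
ee_pos: [0.4759, -0.2167, 0.0797]
eef_rot: [0.882, 0.471, -0.0, 0.0]
ft_force: [-7.3, 3.1, 18.2]
width: 0.0085
grip_force: 60.0
```

```bash
python3 - <<'E'
from m import *
s=read_state();print(s["time"],s["ee_pos"],s["ft_force"],s["torque"],s["grip_force"])
q=s["eef_rot"];print(151.73-np.degrees(2*np.arctan2(q[1],q[0])))
def bolt(c):
    P=cloud(c);tx=np.array([-.881,.473]);d=P[...,:2]-[.477,-.2155]
    x=d@tx;y=d@[.473,.881];im=c["image"].astype(int)
    k=(abs(y)<.005)&(x>.023)&(x<.056)&(P[...,2]>.058)&(P[...,2]<.08)&(im.sum(2)<300)
    return k.sum(), x[k].min() if k.any() else 0, x[k].max() if k.any() else 0
for n in("side","scene"):
    print(n,"before",bolt(dict(np.load(n+"0.npz"))),"now",bolt(snap(n)))
E
```

```text
14.3 [ 0.47589526 -0.21672496  0.07968066] [-7.27435353  3.07656136 18.19306114] [0.79824546 1.78399082 0.17423904] 60.00634356401861
95.55206943901993
side before (np.int64(6), np.float64(0.025987044469176677), np.float64(0.0501945337728493)) now (np.int64(10), np.float64(0.023847332024601885), np.float64(0.03407124924666736))
scene before (np.int64(5), np.float64(0.027298251127132047), np.float64(0.05196050407149274)) now (np.int64(11), np.float64(0.025447671255722008), np.float64(0.03635412952479753))
```

The torque doubled to 0.17 N m, so the key is at the stop. The bolt's end has drawn back from about 51 mm to 35 mm. Handing in.

```bash
python3 -c "
from bench import *
print(close_job())"
```

```text
the job is handed in; nothing more can be done
None
```

The key is fully home in the lock and turned to its stop with the bolt drawn back, still gripped at 60 N, and the job is handed in; no verdict came back.

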